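Fit the steamer and cover the pans

TASK

Get the pans on the hob ready to cook: hang the steamer insert in the big steel stockpot and put the large steel lid on top of it, and cover the blue casserole and the small steel saucepan each with its own matching lid. Every lid and the insert must sit level and fully home; set each one down gently, without dropping it, and leave the mug and the reed diffuser alone.

Things in the scene. Friction and masses are not known exactly. Their poses are not given: they have to be found in the camera images.
- steamer_insert: Steel steamer basket, pierced floor, 50 mm deep; flat rim 164 mm wide at 46-50 mm height, mouth 140. Origin: centre of underside, z up. Body 124 mm wide below, 146 under the rim. Lift by the black post in its middle: diameter 16 mm at heights 19-36, floor at 3. 0.4 kg. Starts on the worktop, z = -8 mm. Hangs by its rim in the stockpot, underside 64 mm above the pot's.
- large_steel_lid: Largest lid: steel, black knob, rim 164 mm wide. Origin: centre of underside, z up. Heights over underside: tapered plug 0-10 mm, rim to 14, dome to 30, thin stem, round knob (diameter 28) 41-61: lift by it. Plug 120 mm wide below, 135 above. 0.4 kg. Starts on the pan supports, z = 43 mm. Fits the insert's mouth; seated, underside 40 mm above the insert's.
- blue_lid: Dark blue enamel lid, steel knob, rim 140 mm wide. Origin: centre of underside, z up. Heights over underside: tapered plug 0-10 mm, rim to 14, dome to 30, thin stem, round knob (diameter 28) 41-61: lift by it. Plug 106 mm wide below, 121 above. 0.5 kg. Starts on the pan supports, z = 43 mm. Fits the casserole; seated, underside 75 mm above the pot's.
- small_steel_lid: Smallest lid: steel, black knob, rim 116 mm wide. Origin: centre of underside, z up. Heights over underside: tapered plug 0-10 mm, rim to 14, dome to 30, thin stem, round knob (diameter 28) 41-61: lift by it. Plug 84 mm wide below, 99 above. 0.2 kg. Starts on the pan supports, z = 43 mm. Fits the saucepan; seated, underside 70 mm above the pot's.
- stockpot: Largest pot: steel, open, 160 mm wide, 110 mm tall, wall 4 mm (mouth 152). Origin: centre of underside, z up. Stands firm on the pan supports (z = 43 mm); loop handles at its +y and -y stick out 30 mm, below the rim. 
- casserole: Dark blue enamel pot, cream inside, open, 136 mm wide, 85 mm tall, wall 5 mm (mouth 126). Origin: centre of underside, z up. Stands firm on the pan supports (z = 43 mm); loop handles at its +y and -y stick out 30 mm, below the rim. 
- saucepan: Smallest pot: steel, open, 112 mm wide, 80 mm tall, wall 4 mm (mouth 104). Origin: centre of underside, z up. Stands firm on the pan supports (z = 43 mm); loop handles at its +y and -y stick out 30 mm, below the rim. 
- mug: Cream mug, 78 mm in diameter, 101 mm tall, standing loose on the worktop beside the hob; to be left alone. Origin: underneath, midway along its 116 mm length with the handle (the handle points to -y of the mug).
- reed_diffuser: Small clear glass bottle, 66 mm wide and 94 mm tall, with thin black reeds standing out of it to 238 mm; loose on the worktop left of the hob; to be left alone. Origin: centre of its underside.

How it is judged:
At the end, for the whole second after the job is handed in: The insert hangs in the stockpot, the large steel lid sits on the insert, the blue lid on the casserole, the small steel lid on the saucepan: each within 8 mm of the axis, 4 mm of its seated height and 0.06 rad of level; all released and at rest (horizontal distance between steamer_insert and stockpot below 0.008 m and z of steamer_insert in the frame of stockpot between 0.06 and 0.068 m and angle between each of steamer_insert, large_steel_lid, blue_lid, small_steel_lid's own z axis and vertical below 0.06 rad and horizontal distance between large_steel_lid and steamer_insert below 0.008 m and z of large_steel_lid in the frame of steamer_insert between 0.036 and 0.044 m and horizontal distance between blue_lid and casserole below 0.008 m and z of blue_lid in the frame of casserole between 0.071 and 0.079 m and horizontal distance between small_steel_lid and saucepan below 0.008 m and z of small_steel_lid in the frame of saucepan between 0.066 and 0.074 m and linear speed of each of steamer_insert, large_steel_lid, blue_lid, small_steel_lid below 0.02 m/s); the robot touches nothing.
It fails at once if the insert or a lid is dropped or banged onto its pot (as by a fall of some 25 mm) (contact force between steamer_insert and stockpot above 140 N or contact force between large_steel_lid and steamer_insert above 140 N or contact force between blue_lid and casserole above 170 N or contact force between small_steel_lid and saucepan above 80 N).
It fails at once if the mug or the reed diffuser is moved more than 30 mm (distance of any of mug, reed_diffuser from where it was at the start of the episode above 0.03 m).
It also fails if it takes over 125 s, if anything falls off the work surface, if the arm or the gripper's body presses on something with over 40 N, if the wrist force passes 120 N, or if a joint passes its speed limit or range.

ROBOT

A 7-joint arm with a two-finger parallel gripper is mounted at the origin on the work surface; the furniture and walls round the work are solid. World frame = base frame: x ahead of the robot, y to its left, z up, the work surface at z = 0. Lengths are in m, angles in rad, forces in N, time in s.
With the tool pointing down it reaches from about 0.35 to 0.9 m from the base axis. Payload 19.9 kg.
Tool frame: the origin (TCP) lies between the finger pads; the fingertips stand 19 mm ahead of it and the grasp point (between the pads) is the TCP; z points along the fingers, y is the line along which they close (so a half turn about z gives the same grasp; the last joint's range is limited). The gripper opens to 94 mm and grips with 3 to 60 N. Pads are 16 mm wide; open, the fingers measure 119 mm over their backs; the gripper's body (75 mm by 177 mm) begins 78 mm behind the grasp point.
Start: joints at [1.244, 0.417, -0.01, 1.614, 0.005, 1.111, -0.053], TCP at [0.176, -0.6, 0.224] pointing down, gripper open.
Joint ranges: [-2.81, 2.81], [-0.39, 2.02], [-1.27, 1.25], [0.06, 2.57], [-1.19, 4.33], [0.19, 2], [-2.82, 2.82]. Speed limits (rad/s): [1.89, 1.89, 2.39, 2.39, 3.01, 3.01, 3.01].

INTERFACE

Orientations are given as a 3x3 rotation matrix whose columns are the frame's x, y, z axes.
In Python, from rig import robot gives the robot as it stands. Calls block until the motion is done:
- robot.move_ptp(position, orientation): joint-space move of the TCP to a pose.
- robot.move_linear(position, velocity=0.15, frame=None, threshold=None): straight line of the TCP; frame=None keeps the orientation; velocity is the mean speed in m/s. With threshold (N) it stops when the force on the tool has changed by that much, and returns True; else False.
- robot.goto_joints(angles): joint-space move.
- robot.gripper_to(opening): finger opening in m; the grip force is fixed at half the most; returns when the fingers have stopped.
- robot.pause(seconds).
- robot.ik(position, orientation): joint angles nearest the present ones, or None.
- robot.get_state(): the state.
- robot.grab_frame(name): name is "scene" or "top" or "wrist"; returns the picture (400x640x3 uint8, red, green, blue); there is no depth.
- robot.camera_info(name): a dict with "fx", "fy", "cx", "cy" (pixels), "dist" ([k1, k2, p1, p2, k3] as OpenCV has them; the pictures are not rectified), "rvec" (rotation vector, rad) and "tvec" (3), from world to camera coordinates, as OpenCV has them. Camera axes: x right, y down, z forward; pixel columns grow to the right and rows downward; lengths in m; the calibration is good to about 2 mm. A picture is of the moment at which its call begins: read the wrist's pose just before it. camera_info takes no time and is no camera call; for the wrist camera it gives the pose at the moment of the call.
A pose or a line that the arm cannot do raises robot.PlanningError and nothing moves.
- robot.sign_off(): hands the job in; it is judged then, once.
The state is a dict: "time": time; "qpos": joint angles; "joint_vel": joint speeds; "effort": joint torques, N m; "ee_pos": TCP position; "tool_rot": TCP orientation; "force": force on the tool from outside, world axes, zero at the start; "moment": the same for the moment, N m; "opening": finger opening in m; "grasp_force": force on a finger pad.
Only numpy, scipy, OpenCV 4.12 (cv2) and the standard library are available. Lean on these libraries where they do the work, as an engineer would, in place of code of your own. Each camera call takes 0.05 s, during which the arm holds its last target. There are 200 camera calls.

## Working session

There is one attempt and no reset: what is moved stays moved. The work goes in short steps, each a Python script; the robot and the scene stay as the last script left them, time stands still between calls to the robot, and variables do not carry over. Pictures are saved under pics/ and viewed, at most 14 in all, crops included, and the job is handed in when it is done.

```bash
ls; mkdir -p pics; python3 - <<'E'
from rig import robot
import cv2
for n in("top","scene"):
    cv2.imwrite(f"pics/{n}0.png",robot.grab_frame(n)[:,:,::-1]); print(n,robot.camera_info(n))
s=robot.get_state();print(s['time'],s['ee_pos'],s['tool_rot'],s['force'],s['opening'])
E
```

```text
pics
top {'fx': 415.75381504852055, 'fy': 415.75381504852055, 'cx': 318.8178377036129, 'cy': 196.32429661441898, 'dist': array([-0.11057506,  0.        ,  0.        ,  0.        ,  0.        ]), 'rvec': array([ 1.65439508, -2.52298205,  0.25689527]), 'tvec': array([0.22144781, 0.52898767, 1.13879443])}
scene {'fx': 502.0051884395251, 'fy': 502.0051884395251, 'cx': 320.360026082833, 'cy': 196.39507714235745, 'dist': array([-0.01886538,  0.        ,  0.        ,  0.        ,  0.        ]), 'rvec': array([ 1.12963786, -2.1704477 ,  1.12679846]), 'tvec': array([0.35586871, 0.31002545, 1.49315812])}
0.1 [ 0.17610961 -0.59937882  0.22391609] [[ 9.59427387e-01  2.81955607e-01 -3.53629862e-04]
 [ 2.81955820e-01 -9.59426913e-01  9.56644308e-04]
 [-6.95507804e-05 -1.01753875e-03 -9.99999480e-01]] [0.02974603 0.00881459 0.23322694] 0.09393216533597501
```

View pics/top0.png

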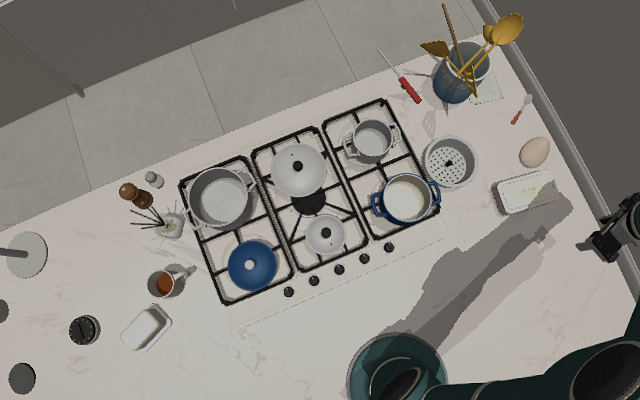

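View pics/scene0.png

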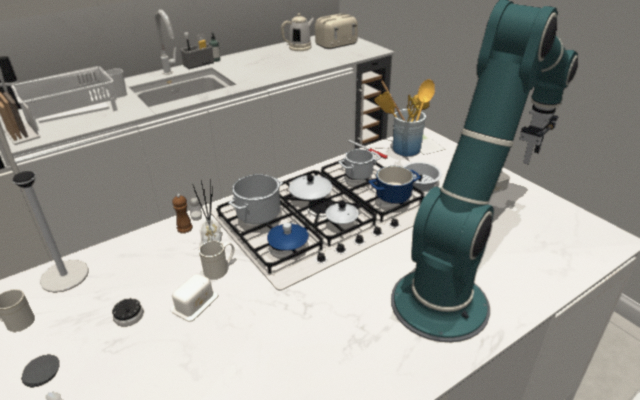

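The top view shows the stockpot (220,197), casserole (407,198), saucepan (373,140), large lid knob (298,166), small lid knob (326,232), blue lid knob (250,265) and insert (449,163). I'll turn these into positions and overlay the model circles to check them.

```bash
cat > h.py <<'E'
import numpy as np, cv2
from rig import robot
def KD(c): return np.array([[c['fx'],0,c['cx']],[0,c['fy'],c['cy']],[0,0,1.]]),np.array(c['dist'])
def back(c,uv,z):
    K,D=KD(c); n=cv2.undistortPoints(np.array([[uv]],float),K,D)[0,0]
    R=cv2.Rodrigues(c['rvec'])[0]; o=-R.T@c['tvec']; d=R.T@np.array([n[0],n[1],1]); return o+d*(z-o[2])/d[2]
def proj(c,P):
    K,D=KD(c); return cv2.projectPoints(np.array(P,float).reshape(-1,3),c['rvec'],c['tvec'],K,D)[0][:,0]
def circ(p,d,z):
    a=np.linspace(0,2*np.pi,72); return np.c_[p[0]+d/2*np.cos(a),p[1]+d/2*np.sin(a),0*a+z]
# name: (pixel guess, height of guess, circles [(diam,z)])
OBJ=dict(stockpot=((220,197),.153,[(.160,.153),(.152,.153)]),casserole=((407,198),.128,[(.136,.128),(.126,.128)]),
 saucepan=((373,140),.123,[(.112,.123),(.104,.123)]),large=((298,166),.104,[(.164,.057),(.028,.094)]),
 small=((326,232),.104,[(.116,.057),(.028,.094)]),blue=((250,265),.104,[(.140,.057),(.028,.094)]),insert=((449,163),.028,[(.164,.042),(.140,.042),(.016,.028)]))
def overlay(img,c,pos,s=1):
    im=cv2.resize(img[:,:,::-1],None,fx=s,fy=s,interpolation=cv2.INTER_CUBIC)
    for n,p in pos.items():
        for d,z in OBJ[n][2]: cv2.polylines(im,[np.int32(np.round((proj(c,circ(p,d,z))+.5)*s*8))],True,(0,255,0),1,cv2.LINE_AA,3)
    return im
E
python3 - <<'E'
from h import *
c=robot.camera_info("top"); img=cv2.imread("pics/top0.png")[:,:,::-1]
pos={n:back(c,o[0],o[1])[:2] for n,o in OBJ.items()}
for n,p in pos.items(): print(n,p.round(3),np.hypot(*p).round(3))
im=overlay(img,c,pos,2.6); cv2.imwrite("pics/ov0.png",im[220:820,450:1250])
for n,uv in dict(mug=(165,285),diff=(170,225)).items(): print(n,back(c,uv,.09).round(3))
E
```

```text
stockpot [0.657 0.241] 0.7
casserole [ 0.46  -0.218] 0.509
saucepan [ 0.647 -0.205] 0.679
large [0.666 0.015] 0.667
small [0.466 0.018] 0.466
blue [0.465 0.24 ] 0.523
insert [ 0.516 -0.411] 0.66
mug [0.508 0.477 0.09 ]
diff [0.657 0.408 0.09 ]
```

View pics/ov0.png

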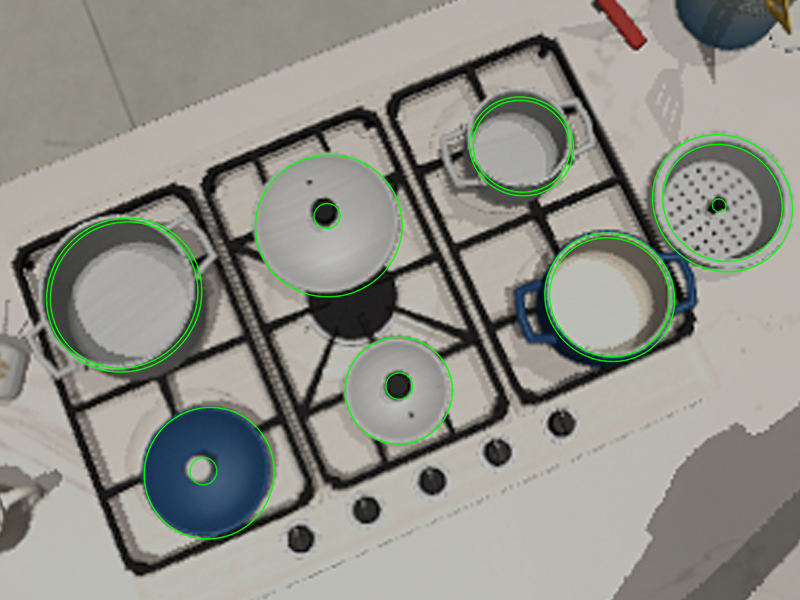

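The rough overlay fits to within a few mm: knobs at (325,214), (398,386) and (203,468), post at (718,205), and pot rims slightly off. I'll refine with wrist views.

```bash
cat >> h.py <<'E'
def rot(a):  # tool down, tool y axis at heading a
    y=np.array([np.cos(a),np.sin(a),0]); z=np.array([0,0,-1.]); return np.c_[np.cross(y,z),y,z]
E
python3 - <<'E'
from h import *
import pickle
c=robot.camera_info("top"); print("crock top",back(c,(462,55),.15).round(3))
T=[(.516,-.411),(.55,-.21),(.56,.02),(.56,.24)]
for a in(0,np.pi,.3,.3+np.pi):
  for p in T+[(.657,.241)]:
    q=robot.ik([*p,.35],rot(a)); print(round(a,2),p,None if q is None else np.round(q,2))
E
```

```text
crock top [ 0.775 -0.551  0.15 ]
0 (0.516, -0.411) [ 0.88  0.43 -0.38  1.34  0.16  1.4   0.51]
0 (0.55, -0.21) [ 0.72  0.3  -0.52  1.53  0.15  1.35  0.19]
0 (0.56, 0.02) [ 0.53  0.28 -0.76  1.59  0.2   1.35 -0.26]
0 (0.56, 0.24) [ 0.31  0.51 -1.13  1.46  0.46  1.45 -0.82]
0 (0.657, 0.241) [ 0.19  0.69 -1.07  1.21  0.59  1.56 -0.77]
3.14 (0.516, -0.411) [ 0.52  0.41  0.15  1.36 -0.06  1.39 -2.47]
3.14 (0.55, -0.21) [-0.47  0.42  1.09  1.57 -0.38  1.38 -2.49]
3.14 (0.56, 0.02) [ 0.74  0.37 -1.08  1.58  0.34  1.39  2.77]
3.14 (0.56, 0.24) [ 0.29  0.5  -1.08  1.46  0.44  1.44  2.34]
3.14 (0.657, 0.241) [ 0.2   0.69 -1.09  1.2   0.6   1.57  2.37]
0.3 (0.516, -0.411) [ 0.92  0.43 -0.43  1.34  0.18  1.41  0.79]
0.3 (0.55, -0.21) [ 0.76  0.31 -0.57  1.52  0.17  1.36  0.47]
0.3 (0.56, 0.02) [ 0.54  0.29 -0.78  1.59  0.21  1.35  0.03]
0.3 (0.56, 0.24) [ 0.32  0.52 -1.14  1.46  0.47  1.46 -0.52]
0.3 (0.657, 0.241) [ 0.2   0.69 -1.08  1.21  0.6   1.57 -0.47]
3.44 (0.516, -0.411) [ 0.55  0.4   0.1   1.35 -0.04  1.39 -2.18]
3.44 (0.55, -0.21) [ 0.41  0.27 -0.12  1.54  0.03  1.34 -2.56]
3.44 (0.56, 0.02) [-0.93  0.34  1.09  1.63 -0.31  1.35 -2.64]
3.44 (0.56, 0.24) [ 0.29  0.5  -1.08  1.46  0.44  1.44  2.64]
3.44 (0.657, 0.241) [ 0.2   0.69 -1.09  1.2   0.6   1.57  2.67]
```

```bash
cat >> h.py <<'E'
P0=dict(stockpot=[.657,.241],casserole=[.46,-.218],saucepan=[.647,-.205],large=[.666,.015],small=[.466,.018],blue=[.465,.24],insert=[.516,-.411])
E
python3 - <<'E'
from h import *
import pickle
T=[(.48,-.38),(.55,-.21),(.56,.02),(.56,.24)]; V=[]
for i,p in enumerate(T):
    robot.move_ptp([*p,.42],rot(0)); robot.pause(.2)
    c=robot.camera_info("wrist"); im=robot.grab_frame("wrist"); V.append((c,im))
s=robot.get_state(); print(s['time'],s['qpos'].round(2) if hasattr(s['qpos'],'round') else s['qpos'])
pickle.dump(V,open("V.pkl","wb"))
o=[cv2.resize(overlay(im,c,P0),(400,250)) for c,im in V]
for c,im in V: print({n:proj(c,[*p,.1])[0].round() for n,p in P0.items()})
cv2.imwrite("pics/w0.png",np.vstack([np.hstack(o[:2]),np.hstack(o[2:])]))
E
```

```text
5.225 [ 0.07  0.35 -0.72  1.35  0.23  1.53 -0.64]
{'stockpot': array([ 467., -370.]), 'casserole': array([301.,  56.]), 'saucepan': array([428.,  46.]), 'large': array([ 457., -137.]), 'small': array([ 303., -140.]), 'blue': array([ 300., -371.]), 'insert': array([337., 183.])}
{'stockpot': array([ 398., -191.]), 'casserole': array([259., 169.]), 'saucepan': array([375., 161.]), 'large': array([395.,   8.]), 'small': array([255.,   5.]), 'blue': array([ 246., -190.]), 'insert': array([295., 277.])}
{'stockpot': array([381.,  10.]), 'casserole': array([259., 295.]), 'saucepan': array([363., 288.]), 'large': array([380., 167.]), 'small': array([256., 165.]), 'blue': array([247.,  11.]), 'insert': array([292., 381.])}
{'stockpot': array([374., 163.]), 'casserole': array([265., 391.]), 'saucepan': array([358., 386.]), 'large': array([373., 288.]), 'small': array([262., 287.]), 'blue': array([255., 164.]), 'insert': array([294., 461.])}
```

View pics/w0.png

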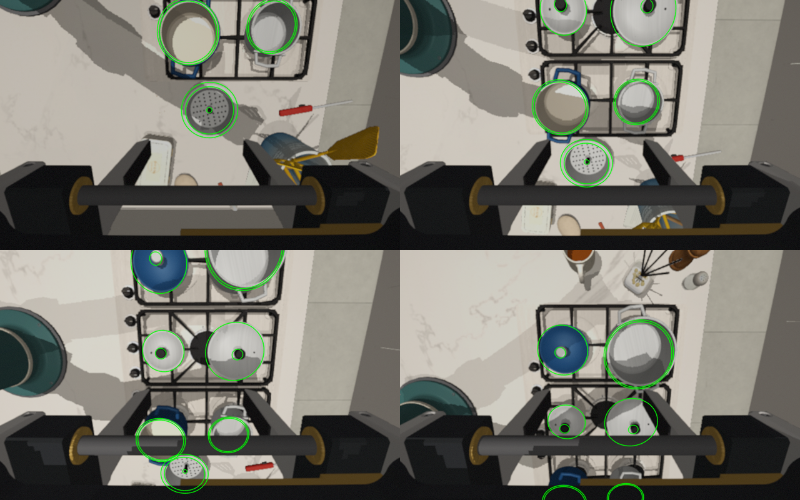

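The overlay matches every object to within a few mm. I'll refine automatically by edge strength along the projected circles and check the result on crops.

```bash
python3 - <<'E'
from h import *
import pickle
from scipy.ndimage import map_coordinates
V=pickle.load(open("V.pkl","rb")); ct=robot.camera_info("top"); top=cv2.imread("pics/top0.png")[:,:,::-1]
W=dict(insert=0,casserole=1,saucepan=1,large=2,small=2,stockpot=3,blue=3)
def fit(c,im,n):
    g=cv2.GaussianBlur(im.astype(np.float32),(0,0),1.0)
    m=sum(np.hypot(cv2.Sobel(g[:,:,k],5,1,0),cv2.Sobel(g[:,:,k],5,0,1)) for k in range(3)); m=np.minimum(m,150)
    best=(-1,)
    for dx in np.arange(-.012,.0121,.001):
        for dy in np.arange(-.012,.0121,.001):
            p=np.array(P0[n])+[dx,dy]
            s=sum(map_coordinates(m,proj(c,circ(p,d,z)).T[::-1],order=1).mean() for d,z in OBJ[n][2] )
            if s>best[0]: best=(s,p)
    return best[1]
R={}
for n,i in W.items():
    R[n]=fit(*V[i],n); print(n,P0[n],'wrist',R[n].round(3),'top',fit(ct,top,n).round(3))
pickle.dump(R,open("R.pkl","wb"))
o=[]
for n,i in W.items():
    c,im=V[i]; z=OBJ[n][2][0][1]; u=proj(c,[*R[n],z])[0]; im=overlay(im,c,{n:R[n]},3)
    M=np.float32([[1,0,133-u[0]*3],[0,1,133-u[1]*3]]) if 0 else np.float32([[.6,0,133-u[0]*1.8],[0,.6,133-u[1]*1.8]])
    o.append(cv2.warpAffine(im,M,(266,200 if 0 else 266),flags=cv2.INTER_AREA))
o=o[:6]
cv2.imwrite("pics/f0.png",np.vstack([np.hstack(o[:3]),np.hstack(o[3:])]))
E
```

```text
insert [0.516, -0.411] wrist [ 0.519 -0.416] top [ 0.514 -0.413]
casserole [0.46, -0.218] wrist [ 0.463 -0.218] top [ 0.459 -0.219]
saucepan [0.647, -0.205] wrist [ 0.656 -0.207] top [ 0.655 -0.204]
large [0.666, 0.015] wrist [0.675 0.017] top [0.668 0.015]
small [0.466, 0.018] wrist [0.468 0.018] top [0.466 0.018]
stockpot [0.657, 0.241] wrist [0.665 0.248] top [0.658 0.246]
blue [0.465, 0.24] wrist [0.47  0.242] top [0.469 0.241]
```

View pics/f0.png

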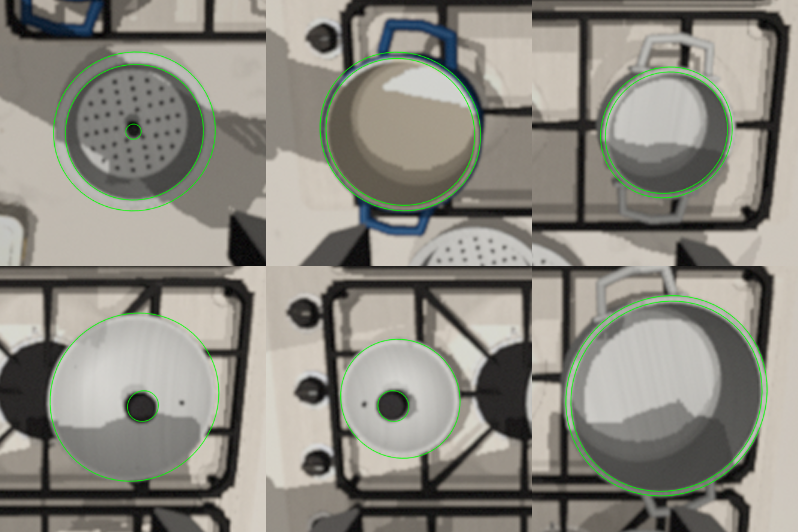

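All circles sit on their rims and knobs, but the wrist and top fits differ by 4–7 mm in x for some objects. I'll do closer wrist views of all the objects (also varying heading) to settle that.

```bash
cat >> h.py <<'E'
def fit(c,im,n,p0,r=.012):
    from scipy.ndimage import map_coordinates
    g=cv2.GaussianBlur(im.astype(np.float32),(0,0),1.0)
    m=np.minimum(sum(np.hypot(cv2.Sobel(g[:,:,k],5,1,0),cv2.Sobel(g[:,:,k],5,0,1)) for k in range(3)),150)
    G=[np.array(p0)+[a,b] for a in np.arange(-r,r+1e-6,.001) for b in np.arange(-r,r+1e-6,.001)]
    return max(G,key=lambda p:sum(map_coordinates(m,proj(c,circ(p,d,z)).T[::-1],order=1).mean() for d,z in OBJ[n][2]))
def look(n,p0,off=(0,0),z=.3,a=0):
    robot.move_ptp([p0[0]+off[0],p0[1]+off[1],z],rot(a)); robot.pause(.4)
    c=robot.camera_info("wrist"); im=robot.grab_frame("wrist"); return c,im,fit(c,im,n,p0)
E
python3 - <<'E'
from h import *
import pickle
R=pickle.load(open("R.pkl","rb")); o=[]; Q={}
for n in ["stockpot","blue","small","large","saucepan","casserole","insert"]:
    c,im,p=look(n,R[n],(0,.02),.30 if n in("stockpot","saucepan","casserole") else .26)
    Q[n]=p; print(n,p.round(3),proj(c,[*p,.1])[0].round(),np.round(robot.get_state()['ee_pos'],4))
    if n in("stockpot","saucepan","large","insert"): o.append(cv2.resize(overlay(im,c,{n:p}),(400,250)))
c,im,p=look("insert",R["insert"],(0,.02),.26,np.pi/2.5); print("insert rotated",p)
cv2.imwrite("pics/l0.png",np.vstack([np.hstack(o[:2]),np.hstack(o[2:])])); pickle.dump(Q,open("Q.pkl","wb"))
print(robot.get_state()['time'])
E
```

```text
stockpot [0.665 0.248] [314. 195.] [0.665  0.2679 0.3005]
blue [0.47  0.242] [314. 205.] [0.4702 0.2621 0.2599]
small [0.467 0.019] [313. 204.] [0.468  0.0383 0.26  ]
large [0.673 0.016] [312. 205.] [0.6749 0.0369 0.2603]
saucepan [ 0.659 -0.205] [316. 195.] [ 0.6561 -0.1866  0.3   ]
casserole [ 0.462 -0.219] [313. 197.] [ 0.4632 -0.1978  0.2999]
insert [ 0.52  -0.414] [315. 203.] [ 0.519  -0.3958  0.2603]
insert rotated [ 0.521 -0.415]
15.725
```

View pics/l0.png

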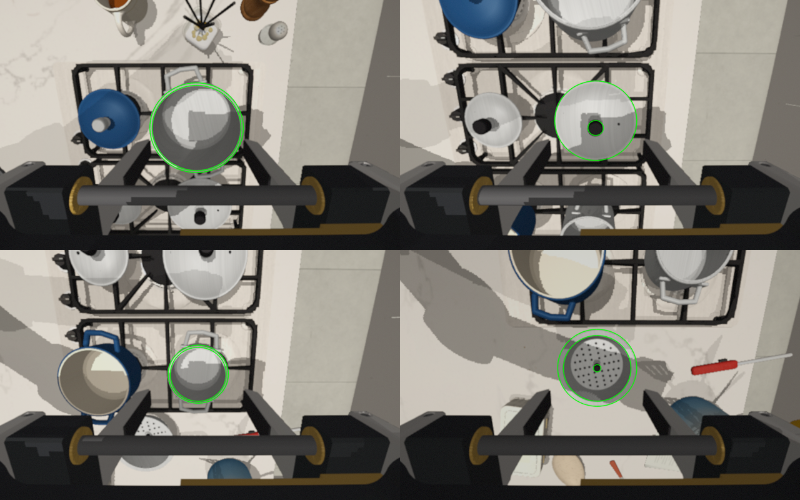

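The close views agree with the earlier wrist fits, and the rotated view also agrees at (0.520,-0.415), so the wrist numbers stand. Next I pick the insert.

```bash
cat >> h.py <<'E'
import pickle
try: Q=pickle.load(open("Q.pkl","rb"))
except Exception: pass
def say(t):
    s=robot.get_state(); print(t,'t',round(s['time'],1),'ee',np.round(s['ee_pos'],4),'F',np.round(s['force'],1),'op',round(s['opening'],4),'gf',np.round(s['grasp_force'],1))
def pick(p,z,op,lift):
    robot.gripper_to(op); robot.move_ptp([*p,z+.10],rot(0))
    hit=robot.move_linear([*p,z+.0],.08,threshold=10); say(f'down hit={hit}')
    if hit: return False
    robot.gripper_to(0); say('closed')
    robot.move_linear([*p,lift],.15); say('lifted'); return robot.get_state()['opening']>.006
def place(p,z,thr=6,pre=.03):
    """carry to p, lower to TCP height z (seated) with contact stop"""
    h=robot.get_state()['ee_pos'][2]
    robot.move_linear([*p,h],.25); robot.move_linear([*p,z+pre],.15); robot.pause(.2); say('pre')
    hit=robot.move_linear([*p,z-.004],.025,threshold=thr); say(f'lowered hit={hit} dz={robot.get_state()["ee_pos"][2]-z:.4f}')
E
python3 - <<'E'
from h import *
robot.move_ptp([*Q['insert'],.2],rot(0))
print(pick(Q['insert'],.0205,.06,.32))
E
```

```text
down hit=False t 19.3 ee [ 0.5203 -0.4142  0.021 ] F [-0.6  0.7  0. ] op 0.0604 gf 0.0
closed t 20.1 ee [ 0.5199 -0.414   0.0205] F [-1.1  1.1  1.4] op 0.0154 gf 30.0
lifted t 22.3 ee [ 0.5199 -0.4139  0.3194] F [ 0.5 -0.8 -3.4] op 0.0151 gf 30.0
True
```

```bash
python3 - <<'E'
from h import *
place(Q['stockpot'],.1355,6,.06)
E
```

```text
pre t 26.3 ee [0.6652 0.2481 0.1963] F [-0.  -0.1 -2.9] op 0.0155 gf 30.0
lowered hit=True dz=-0.0000 t 28.4 ee [0.665  0.248  0.1355] F [-1.3 -0.8  5.6] op 0.0151 gf 30.0
```

```bash
python3 - <<'E'
from h import *
p=Q['stockpot']
robot.gripper_to(.05); say('rel'); robot.move_linear([*p,.32],.2)
OBJ['stockpot']=(0,0,[(.164,.157),(.140,.157)])
c,im,f=look('stockpot',p,(0,.02),.34); print(f)
cv2.imwrite("pics/ins.png",overlay(im,c,{'stockpot':p}))
print(pick(Q['large'],.094,.06,.32))
E
```

```text
rel t 29.1 ee [0.6644 0.2476 0.1342] F [-0.5 -0.5 -0.4] op 0.0495 gf 0.0
[0.666 0.248]
down hit=False t 33.8 ee [0.6733 0.016  0.0945] F [-0.2 -0.5 -0.2] op 0.0603 gf 0.0
closed t 34.4 ee [0.6729 0.016  0.094 ] F [-0.5 -0.2  0.7] op 0.0277 gf 30.0
lifted t 36.1 ee [0.6728 0.0159 0.3192] F [-0.   0.8 -4.5] op 0.0276 gf 30.0
True
```

View pics/ins.png

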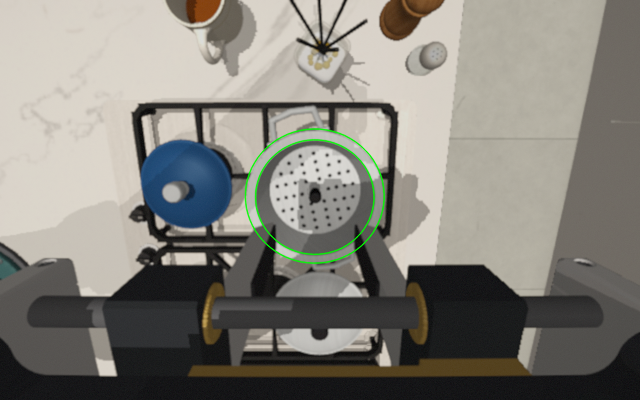

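The insert hangs level and centred (rim at 315,195), matching the circles at z 157 mm. The large lid is in the gripper, so I place it now.

```bash
python3 - <<'E'
from h import *
p=Q['stockpot']
place(p,.198,6,.03)
E
```

```text
pre t 38.1 ee [0.6653 0.2482 0.229 ] F [-0.4 -0.2 -5.4] op 0.0277 gf 30.0
lowered hit=True dz=-0.0002 t 39.2 ee [0.6649 0.248  0.1978] F [ 0.2 -0.4  5.1] op 0.0278 gf 30.0
```

```bash
python3 - <<'E'
from h import *
robot.gripper_to(.055); say('rel'); robot.move_linear([*Q['stockpot'],.30],.2)
b=Q['blue']; robot.move_ptp([*b,.26],rot(0))
if pick(b,.094,.06,.28): place(Q['casserole'],.169,6,.03)
E
```

```text
rel t 39.8 ee [0.6644 0.2475 0.1968] F [-0.3 -0.2  0.6] op 0.0552 gf 0.0
down hit=False t 43.4 ee [0.4702 0.2421 0.0944] F [0.2 0.5 0.1] op 0.0599 gf 0.0
closed t 44.0 ee [0.4699 0.242  0.094 ] F [-1.5 -0.2  0.6] op 0.0273 gf 30.0
lifted t 45.4 ee [0.4697 0.2418 0.2792] F [-0.4 -0.3 -4.5] op 0.0276 gf 30.0
pre t 48.3 ee [ 0.4624 -0.2192  0.1999] F [-0.3 -0.6 -5.3] op 0.0274 gf 30.0
lowered hit=True dz=-0.0002 t 49.4 ee [ 0.4619 -0.219   0.1688] F [-0.2 -0.1  4. ] op 0.0275 gf 30.0
```

```bash
python3 - <<'E'
from h import *
robot.gripper_to(.055); say('rel'); robot.move_linear([*Q['casserole'],.28],.2)
b=Q['small']; robot.move_ptp([*b,.26],rot(0))
if pick(b,.094,.06,.28): place([.657,-.206],.164,5,.03)
E
```

```text
rel t 50.0 ee [ 0.4612 -0.2188  0.1681] F [-0.9  0.2  0.2] op 0.0549 gf 0.0
down hit=False t 53.8 ee [0.4673 0.019  0.0944] F [0.9 0.3 0.2] op 0.0599 gf 0.0
closed t 54.4 ee [0.467 0.019 0.094] F [-0.1  0.1  1. ] op 0.0274 gf 30.0
lifted t 55.8 ee [0.4666 0.019  0.2793] F [-0.  -0.2 -2.2] op 0.0274 gf 30.0
pre t 58.0 ee [ 0.6574 -0.206   0.195 ] F [-0.9  0.1 -1.6] op 0.0275 gf 30.0
lowered hit=True dz=-0.0001 t 59.1 ee [ 0.6569 -0.206   0.1639] F [ 0.2 -0.   4.6] op 0.0274 gf 30.0
```

```bash
python3 - <<'E'
from h import *
robot.gripper_to(.055); say('rel'); robot.move_linear([.657,-.206,.30],.2)
OBJ.update(stockpot=(0,0,[(.164,.161),(.028,.198)]),casserole=(0,0,[(.140,.132),(.028,.169)]),saucepan=(0,0,[(.116,.127),(.028,.164)]))
o=[]
for n in("saucepan","casserole","stockpot"):
    c,im,f=look(n,Q[n],(0,.02),.36); print(n,Q[n],f.round(3))
    u=proj(c,[*Q[n],.15])[0]; o.append(cv2.warpAffine(overlay(im,c,{n:f},2),np.float32([[1,0,133-2*u[0]],[0,1,150-2*u[1]]]),(266,300)))
cv2.imwrite("pics/fin.png",np.hstack(o))
robot.move_ptp([.45,.0,.40],rot(0)); robot.pause(.3)
s=robot.grab_frame("scene")[:,:,::-1]; cv2.imwrite("pics/fins.png",cv2.resize(s[130:290,180:460],(800,457),interpolation=cv2.INTER_CUBIC)); say('')
E
```

```text
rel t 59.7 ee [ 0.6564 -0.2059  0.1632] F [-0.2  0.6 -0.1] op 0.0549 gf 0.0
saucepan [ 0.659 -0.205] [ 0.659 -0.207]
casserole [ 0.462 -0.219] [ 0.462 -0.22 ]
stockpot [0.665 0.248] [0.666 0.248]
 t 66.6 ee [4.502e-01 3.000e-04 3.998e-01] F [0.7 0.3 0.9] op 0.055 gf 0.0
```

View pics/fin.png

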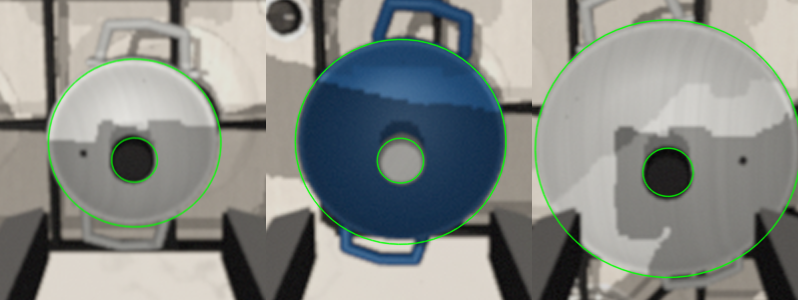

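View pics/fins.png

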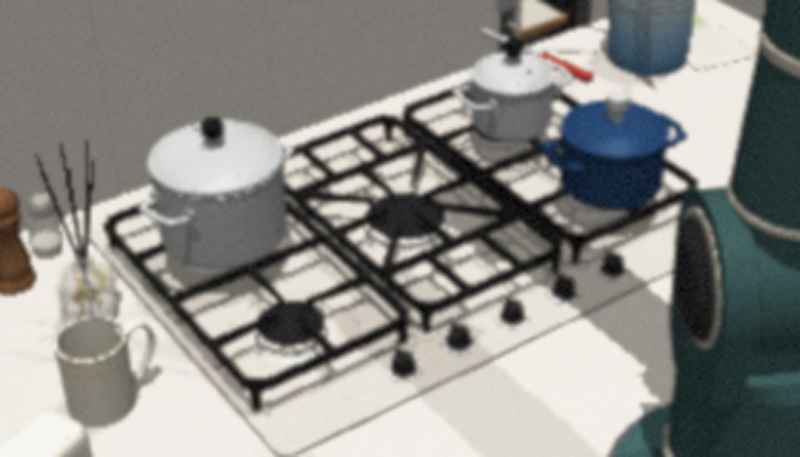

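All three lids match the circles for their seated heights, with knobs concentric at (133,160), (400,161) and (667,171). The scene view shows them level and the mug and diffuser untouched, so I hand in.

```bash
python3 -c "
from rig import robot
print(robot.sign_off())"
```

```text
the job is handed in; nothing more can be done
None
```

The job is handed in: the insert hangs in the stockpot with the large lid on it, and the casserole and saucepan each have their own lid. By the last camera check (66.6 s) all three lids sat level at seated height, and the mug and diffuser looked untouched; the hand-in returned no verdict.

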